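# Fit a drawer divider and hold it with the assembly square

### The job

Slide the loose white divider all the way into the groove of the half-built drawer, standing on the bench, and let it go. Then take the aluminium triangular square and, keeping it flat and right down by the bench, press it into the open corner between the divider and the drawer front until it bears on both, with the divider square to the front. Finish while still gripping the square and pressing it there; do not put it down or let go, and leave the other things on the bench where they are.

Things in the scene. Friction and masses are not known exactly. Their poses are not given: they have to be found in the camera images.
- drawer: Half-built plywood drawer, 80 mm high, fixed to the bench. Origin: on the bench, in the front board's inner face (x = 0), mid-groove. +x into the front board (away from the robot), +y left along it, z up. Front: x 0 to 27, y -215 to 138 mm. Its upright groove, 20 mm wide (y -10 to 10), 12 mm deep (bottom at x = 12), is open at the inside and top and runs down to the bench.
- drawer_rail (a point): End of the drawer's low cross rail (45 mm high, 18 thick), half-way up, at x = -130, y = 11.5 mm in the drawer's frame: it backs up the divider. The rail runs from here in +y to the side board (80 mm high, x -178 to 0, y 120 to 138).
- drawer_corner (a point): The open corner, 12 mm above the bench: inner face of the front (x = 0) at the groove's -y edge (y = -10 mm), drawer's axes. The front's face is free from here to y = -215 mm. Two dark steel holdfasts, 185 mm high, stand behind the front (shafts at x = 105, y = 100 and -185 mm) and bear on its top edge.
- divider_mid (a point): Centre (40 mm up) of the loose divider: white melamine board with pale edges, 190 long (its x) x 18 thick (y) x 80 mm high (z), 0.14 to 0.28 kg, standing free on its long edge. Both ends alike. With an end against the groove's bottom its centre is at x = -83 mm in the drawer's frame, 178 mm standing out, with 1 mm play each side. Gripped across its thickness near the top.
- square_grip (a point): Middle of the long bar of the aluminium triangular square, 12 mm up (24 mm thick, lying flat, 0.24 to 0.48 kg). The bar is 26 mm wide, 203 long, along (1, -1) of the square's axes; grip it from above across its width, one finger in the window (69 mm deep). Flat outer faces look to +x and +y, 85.8 mm from this point, 162 mm long. In the open corner its axes are parallel to the drawer's.
- square_corner (a point): The square's corner, 12 mm up, where the planes of its outer faces meet, at (85.8, 85.8) mm from the middle of the long bar; same axes. The +x face goes on the drawer front, the +y face on the divider. The tip itself is notched out by 6 mm.
- glue: Yellow glue bottle with red cap, 64 mm diameter, 190 mm tall; origin at its base. Leave alone.
- tape: Yellow tape measure, 75 x 55 x 36 mm; origin at its underside. Leave alone.
- sandblock: Cork sanding block, 85 x 55 x 25 mm, lying inside the drawer between the side board and the divider's place; origin at its underside. Leave alone.
- pencil: Flat red carpenter's pencil, 122 x 14 x 8 mm, behind the drawer; origin at its underside. Leave alone.
- mallet: Wooden mallet lying on its side, 75 mm high head, 310 mm long; origin at its underside. Leave alone.
- dowels: Steel cup, 80 mm diameter, 85 mm tall; origin at its base. Leave alone.
Not all that is in view belongs to the job. Leave any pink look-alike of the part that bears square_grip alone. Leave any purple look-alike of the part that bears divider_mid alone.

How it is judged:
On the way:
1. the divider stands home in the groove, on the bench, and has been let go (x of divider_mid in the frame of drawer between -0.088 and -0.078 m and y of divider_mid in the frame of drawer between -0.02 and 0.02 m and height (world z) of divider_mid below 0.045 m and angle between divider_mid's own z axis and vertical below 0.06 rad and angle between the x axis of divider_mid and the x axis of drawer, either way round below 0.12 rad and contact force between the fingers and divider below 0.3 N), for 0.2 s.
At the end, for the whole second after the job is handed in: Divider upright on the bench in the groove, within 5 mm of its bottom and 1.5 degrees of square, untouched by the robot; square flat, within 10 mm of the bench, true to the front (1.5 degrees, 3 mm), at rest in the grip, pressing front and divider with over 1 N each; others moved under 30 mm (x of divider_mid in the frame of drawer between -0.088 and -0.078 m and y of divider_mid in the frame of drawer between -0.02 and 0.02 m and height (world z) of divider_mid below 0.045 m and angle between divider_mid's own z axis and vertical below 0.06 rad and angle between the x axis of each of divider_mid, square_grip and the x axis of drawer, either way round below 0.026 rad and contact force between square and drawer above 1 N and contact force between square and divider above 1 N and x of square_corner in the frame of drawer between -0.003 and 0.003 m and y of square_corner in the frame of drawer between -0.0125 and -0.004 m and height (world z) of square_grip below 0.022 m and angle between square_grip's own z axis and vertical below 0.04 rad and contact force between the fingers and square above 2 N and contact force between each of the arm, the fingers and divider below 0.3 N and linear speed of each of square, divider below 0.01 m/s and distance of each of glue, tape, sandblock, pencil, mallet, dowels from where it was at the start of the episode below 0.03 m); the arm keeps its last pose, push and grip.
It fails at once if one of the other things on the bench is shifted by more than 30 mm (distance of any of glue, tape, sandblock, pencil, mallet, dowels from where it was at the start of the episode above 0.03 m).
It also fails if it takes over 72 s, if anything falls off the work surface, if the arm or the gripper's body presses on something with over 40 N, if the wrist force passes 120 N, or if a joint passes its speed limit or range.

### The arm

A 6-joint arm with a two-finger parallel gripper is mounted at the origin on the work surface. World frame = base frame: x ahead of the robot, y to its left, z up, the work surface at z = 0. Lengths are in m, angles in rad, forces in N, time in s.
With the tool pointing down it reaches from about 0.325 to 0.9 m from the base axis. Payload 3.5 kg.
Tool frame: the origin (TCP) lies midway between the tips of the shut fingers; the grasp point (between the pads) lies 19 mm behind it (grip_depth is the distance from the TCP to the grasp point, in m); z points along the fingers, y is the direction in which the jaws open and shut (so a half turn about z gives the same grasp; the last joint's range is limited). The gripper opens to 85 mm and grips with 20 to 120 N. Pads are 22 mm wide; open, the fingers measure 114 mm over their backs; the gripper's body (76 mm by 85 mm) begins 54 mm behind the grasp point. The pads swing forward as they close: fully open they stand 13 mm farther back than shut.
Start: joints at [1.071, 0.276, -0.026, 1.268, 0, 1.467], TCP at [0.242, 0.576, 0.231] pointing down, gripper open.
Joint ranges: [-3.12, 3.12], [-0.85, 1.88], [-1.08, 1.24], [-1.95, 2.15], [-1.57, 1.53], [-3.14, 3.14]. Speed limits (rad/s): [2.57, 2.57, 3.14, 3.14, 3.14, 3.14].

### API

Orientations are given as a unit quaternion [x, y, z, w].
In Python, from bench import read_state, camera, sign_off, grip_depth gives the robot as it stands.
- The arm moves only by the tool play_rows, never from a script. Its argument "increments" is a list of rows, each a list of 3 entries, a list of its own where there are three numbers: the shift along the tool's x, y, z in mm, then the turn about the tool's z in rad, then the finger opening in mm, from 0 to 85.4. In form: [[[tx, ty, tz], roll, fingers], ...]. A call has 1 to 12 rows; each row is the pose to reach, as a shift and turn from the pose commanded when the call began, along the tool's axes at that moment; what a row does not reach only later rows make up. A row lasts 1/10 s, in which the tool goes at most 50 mm and 8.59 degrees, less where a joint would pass 70% of its speed; a pose out of reach is approached as far as the arm can. A call with a gripper value outside its range is refused whole. The fingers move at their own pace and stop on an object; "force" is the grip in N (left out, the last holds). Time passes only in rows, so rows that repeat a pose let the fingers close. It gives the time, the measured TCP pose, the force and the opening at its end, in the units of the state.
- read_state(): the state, without advancing time (a new reading comes with each control period).
- camera(name): name is "scene" or "top"; returns a dict with "pixels" (400x640x3 uint8, red, green, blue), "z_map" (400x640 float32, m along the optical axis (not along the pixel's ray), 0 where there is no reading), "intrinsics" (3x3 intrinsics, pixels), "eye" and "attitude" of the camera in the world. Camera axes: x right, y up, looking along -z (the intrinsics and any distortion apply to the point x, -y, -z); pixel columns grow to the right and rows downward; lengths in m; the calibration is good to about 2 mm. A picture is of the moment at which its call begins.
- sign_off(): hands the job in, once; it reports no verdict.
The state is a dict: "time": time; "joints": joint angles; "dq": joint speeds; "tau": joint torques, N m; "tcp_pos": TCP position; "tcp_rot": TCP orientation; "contact_force": force on the tool from outside, world axes, zero at the start; "moment": the same for the moment, N m; "opening": opening from 0.0 (shut) to 1.0 (fully open).
Only numpy, scipy, OpenCV 4.12 (cv2) and the standard library are available. Lean on these libraries where they do the work, as an engineer would, in place of code of your own. Each camera call takes 0.05 s, during which the arm holds its last target. There are 200 camera calls.

## Working session

There is one attempt and no reset: what is moved stays moved. The work goes in short steps, Python scripts to look and compute and a tool call to move; the robot and the scene stay as the last step left them, time stands still between calls to the robot, and variables do not carry over. Pictures are saved under pics/ and viewed, about 8 in all and at most 12, crops included, and the job is handed in when it is done.

Besides the shell and the picture viewer there is one more tool, called after ">>>" as name(argument=value, ...) on one line, values as JSON. play_rows: Moves the arm, as the interface text tells. Its arguments: {"type":"object","properties":{"increments":{"type":"array"},"force":{"type":"number"}},"required":["increments"]}

```bash
mkdir -p pics; cat > h.py <<'E'
import numpy as np, cv2
from bench import read_state, camera, sign_off, grip_depth
from scipy.spatial.transform import Rotation as R
def rot(c):
    a=np.array(c["attitude"],float)
    return a if a.shape==(3,3) else R.from_quat(a).as_matrix()
def grab(name,f):
    c=camera(name); cv2.imwrite(f"pics/{f}.png",c["pixels"][:,:,::-1]); np.save(f"pics/{f}.npy",c,allow_pickle=True); return c
def load(f): return np.load(f"pics/{f}.npy",allow_pickle=True).item()
def cloud(c):
    K=np.array(c["intrinsics"]);z=c["z_map"];v,u=np.mgrid[0:z.shape[0],0:z.shape[1]]
    p=np.stack([(u-K[0,2])/K[0,0]*z,-(v-K[1,2])/K[1,1]*z,-z],-1)
    return p@rot(c).T+np.array(c["eye"])
def ray(c,u,v,h):
    K=np.array(c["intrinsics"]);d=rot(c)@np.array([(u-K[0,2])/K[0,0],-(v-K[1,2])/K[1,1],-1.])
    e=np.array(c["eye"]);return e+d*(h-e[2])/d[2]
E
python3 - <<'E'
from h import *
for n in("scene","top"):
    c=grab(n,n+"0");print(n,{k:v for k,v in c.items() if k not in("pixels","z_map")})
print(read_state(),grip_depth)
E
```

```text
scene {'intrinsics': array([[365.24179247,   0.        , 321.5046737 ],
       [  0.        , 365.24179247, 199.9233907 ],
       [  0.        ,   0.        ,   1.        ]]), 'eye': array([ 1.27986362, -0.09284352,  0.75107467]), 'attitude': array([0.31024382, 0.26530649, 0.6043843 , 0.68416435])}
top {'intrinsics': array([[464.58656196,   0.        , 320.37938803],
       [  0.        , 464.58656196, 198.27690032],
       [  0.        ,   0.        ,   1.        ]]), 'eye': array([0.32423461, 0.00216707, 1.42328389]), 'attitude': array([ 0.05038156, -0.0354626 , -0.69693986,  0.71447809])}
{'time': 0.1, 'joints': array([ 1.07059648e+00,  2.77078997e-01, -2.77218959e-02,  1.26800207e+00,
        2.63785824e-05,  1.46740826e+00]), 'dq': array([ 0.00062989, -0.00029172,  0.00403044,  0.00057408, -0.00069362,
       -0.00096564]), 'tau': array([ 3.45082599e-04, -4.46707141e+01,  2.96128553e+01,  8.49970384e-03,
       -9.46215437e-05,  3.86477495e-06]), 'tcp_pos': array([0.24121073, 0.57582648, 0.23026811]), 'tcp_rot': array([ 1.97106656e-01,  9.80381538e-01, -9.54054322e-04, -3.10813528e-04]), 'contact_force': array([ 0.45566531,  0.20512361, -0.38174882]), 'moment': array([ 0.00481769, -0.03951038,  0.05878688]), 'opening': 1.0019270859909868} 0.0187
```

View pics/top0.png

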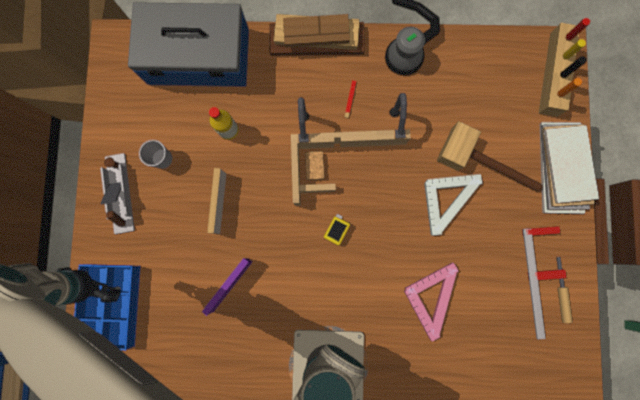

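View pics/scene0.png

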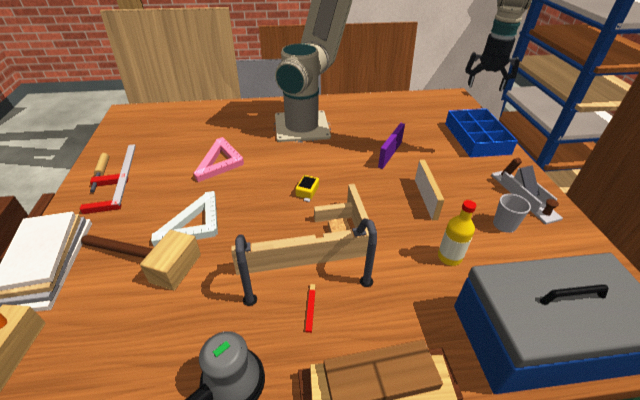

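The top view shows the drawer front at about (350,137), with its side board at (297,170), the rail at (320,187), the cork block at (316,165) and the tape at (337,230). The divider is at (217,200) and the aluminium square at (453,203). The look-alikes are purple at (228,287) and pink at (433,300). Next I'll measure each from depth and masks.

```bash
python3 - <<'E'
from h import *
c=load("top0");P=cloud(c);z=P[...,2]
def zone(u0,u1,v0,v1):
    m=np.zeros(z.shape,bool);m[v0:v1,u0:u1]=1;return m
print("bench z",np.median(z[240:260,380:400]),np.std(z[240:260,380:400]))
for n,b,lo,hi in [("divider",(200,235,160,240),.072,.09),("front",(285,420,120,155),.07,.09),("side",(285,306,125,205),.07,.09),("square",(420,490,170,240),.014,.035),("rail",(303,340,180,195),.035,.055)]:
    m=zone(*b)&(z>lo)&(z<hi);q=P[m];(cx,cy),(w,h),a=cv2.minAreaRect((q[:,:2]*1000).astype(np.float32))
    print(n,m.sum(),"med z",np.median(q[:,2]).round(4),"ctr",round(cx,1),round(cy,1),"wh",round(w,1),round(h,1),"a",round(a,2), "pca",np.degrees(np.arctan2(*np.linalg.svd(q[:,:2]-q[:,:2].mean(0),full_matrices=False)[2][0][::-1])).round(2))
im=c["pixels"][:,:,::-1]
A=cv2.resize(im[90:215,285:420],None,fx=4,fy=4,interpolation=cv2.INTER_CUBIC)
B=cv2.resize(im[165:245,418:490],None,fx=3.5,fy=3.5,interpolation=cv2.INTER_CUBIC)
C=cv2.resize(im[160:240,195:240],None,fx=2.7,fy=2.7,interpolation=cv2.INTER_CUBIC)
out=np.zeros((500,800,3),np.uint8);out[:A.shape[0],:A.shape[1]]=A;out[:B.shape[0],545:545+B.shape[1]]=B[:,:255];out[282:282+C.shape[0],560:560+C.shape[1]]=C
cv2.imwrite("pics/crop1.png",out)
E
```

```text
bench z 0.0009092993378717606 0.0030318095291126655
divider 445 med z 0.0806 ctr 476.2 345.1 wh 20.4 190.0 a 87.27 pca 177.3
front 1139 med z 0.0807 ctr 661.0 -51.2 wh 61.3 353.9 a 4.57 pca 95.22
side 496 med z 0.0806 ctr 575.9 100.5 wh 205.6 42.2 a 2.03 pca -178.96
square 1484 med z 0.0243 ctr 515.5 -337.6 wh 131.7 232.2 a 51.81 pca 141.88
rail 212 med z 0.0459 ctr 525.9 38.7 wh 19.6 96.8 a 3.48 pca -86.22
```

View pics/crop1.png

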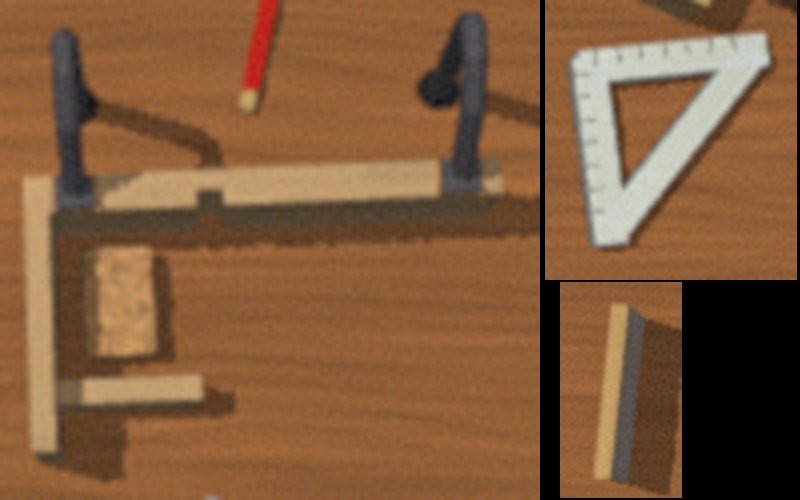

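```bash
cat >> h.py <<'E'
def edge(c,p0,p1,h,n=30,half=4,sgn=0):
    """sub-pixel gradient peaks across segment p0-p1 (u,v); rays cast to z=h; robust line: (point, dir, inlier rms)"""
    g=cv2.cvtColor(c["pixels"],cv2.COLOR_RGB2GRAY).astype(np.float32)
    p0,p1=np.array(p0,float),np.array(p1,float);d=(p1-p0)/np.linalg.norm(p1-p0);nn=np.array([-d[1],d[0]])
    s=np.arange(-half,half+.01,.25);pts=[]
    for t in np.linspace(0,1,n):
        q=p0+t*(p1-p0)+s[:,None]*nn
        pr=cv2.remap(g,q[:,0].astype(np.float32)[None],q[:,1].astype(np.float32)[None],cv2.INTER_LINEAR)[0]
        gr=np.gradient(cv2.GaussianBlur(pr[None],(0,0),2)[0])
        w=np.abs(gr) if sgn==0 else np.clip(sgn*gr,0,None)
        i=np.argmax(w);lo,hi=max(0,i-4),i+5
        o=(w[lo:hi]*s[lo:hi]).sum()/w[lo:hi].sum()
        pts.append(ray(c,*(p0+t*(p1-p0)+o*nn),h)[:2])
    pts=np.array(pts)*1000
    vx,vy,x,y=cv2.fitLine(pts.astype(np.float32),cv2.DIST_HUBER,0,.01,.01).ravel()
    r=(pts-[x,y])@[-vy,vx];return np.array([x,y]),np.array([vx,vy]),np.sqrt(np.median(r**2))
def ang(d): return np.degrees(np.arctan2(d[1],d[0]))
def proj(c,p):
    K=np.array(c["intrinsics"]);q=rot(c).T@(np.array(p)/1000-np.array(c["eye"]));return K[0,2]-K[0,0]*q[0]/q[2],K[1,2]+K[1,1]*q[1]/q[2]
E
python3 - <<'E'
from h import *
c=load("top0")
cr=lambda x,y:(285+x/4-.375,90+y/4-.375)
sq=lambda x,y:(418+(x-545)/3.5-.36,165+y/3.5-.36)
dv=lambda x,y:(195+(x-560)/2.7-.3,160+(y-282)/2.7-.3)
for n,a,b,h in [("inner R",cr(235,205),cr(430,195),.08),("inner L",cr(100,210),cr(190,207),.08),("outer R",cr(230,168),cr(430,162),.08),
 ("groove L",cr(198,195),cr(198,206),.08),("groove R",cr(222,193),cr(222,204),.08),("groove bot",cr(203,190),cr(217,190),.08),
 ("rail in",cr(90,380),cr(195,377),.045),("rail end",cr(203,380),cr(203,398),.045),("side in",cr(54,220),cr(57,440),.08),
 ("div L",dv(610,312),dv(597,470),.08),("div R",dv(627,312),dv(613,470),.08),
 ("sq +x",sq(590,49),sq(755,34),.024),("sq +y",sq(573,75),sq(592,230),.024),("sq hyp out",sq(760,75),sq(640,230),.024),("sq hyp in",sq(700,90),sq(635,175),.024),
 ("div far",dv(613,304),dv(624,306),.08),("div near",dv(598,477),dv(610,479),.08)]:
    p,d,r=edge(c,a,b,h,half=2.5 if h==.08 else 3);print(n,p.round(1),"ang",round(ang(d),2),"rms",round(float(r),2))
E
```

```text
inner R [ 665.3 -102.6] ang -86.23 rms 0.19
inner L [657.   23.3] ang -86.78 rms 0.04
outer R [ 693.8 -113.1] ang -86.74 rms 0.26
groove L [662.3  -2.5] ang 5.73 rms 0.1
groove R [665.1 -21.8] ang 2.73 rms 0.02
groove bot [671.8 -11.5] ang 87.05 rms 0.13
rail in [535.7  42.1] ang -86.89 rms 0.05
rail end [527.9  -9.8] ang 8.31 rms 0.2
side in [576.8 101.9] ang 3.52 rms 0.22
div L [472.3 354.9] ang -2.86 rms 0.22
div R [458.5 337. ] ang -2.96 rms 0.2
sq +x [ 573.2 -382.2] ang -83.01 rms 0.26
sq +y [ 481.8 -291.8] ang 6.86 rms 0.08
sq hyp out [ 452.2 -369.8] ang -37.85 rms 0.12
sq hyp in [ 491.1 -365.5] ang -38.17 rms 0.19
div far [571.7 340.4] ang 86.08 rms 0.16
div near [380.9 347.4] ang -82.67 rms 0.21
```

```bash
cat >> h.py <<'E'
def goal(x,y,z,yaw):
    """TCP mm and world angle (deg) of the tool's y axis -> shift in tool axes (mm), roll (rad)"""
    s=read_state();T=R.from_quat(s["tcp_rot"]);t=T.inv().apply(np.array([x,y,z])-1000*s["tcp_pos"])
    ya=T.apply([0,1,0]);a=np.radians(yaw)-np.arctan2(ya[1],ya[0]);a=(a+np.pi/2)%np.pi-np.pi/2
    print("shift",t.round(1),"roll",round(-a,4),"| tcp",(1000*s["tcp_pos"]).round(1),"F",s["contact_force"].round(1),"open",round(s["opening"]*85.4,1),"t",round(s["time"],2),"tilt",T.apply([0,0,1]).round(3));return s
E
python3 -c "
from h import *
goal(476.3,345.4,150,87.1)"
```

```text
shift [-305.9 -121.5   80.4] roll -0.3462 | tcp [241.2 575.8 230.3] F [ 0.5  0.2 -0.4] open 85.6 t 0.1 tilt [-0.001 -0.002 -1.   ]
```

>>> play_rows(increments=[[[-38,-15,10],-0.043,60],[[-76,-30,20],-0.087,60],[[-115,-46,30],-0.13,60],[[-153,-61,40],-0.173,60],[[-191,-76,50],-0.216,60],[[-229,-91,60],-0.26,60],[[-268,-106,70],-0.303,60],[[-306,-121.5,80],-0.346,60],[[-306,-121.5,80],-0.346,60]], force=40)

```text
time: 1.0
tcp_pos: [0.4789, 0.3423, 0.1493]
tcp_rot: [0.028, 1.0, -0.001, -0.001]
contact_force: [-1.7, 0.7, 0.3]
opening: 0.699
```

```bash
python3 -c "
from h import *
goal(476.3,345.4,50,87.1)"
```

```text
shift [ 2.6  3.3 99.2] roll -0.0055 | tcp [478.9 342.3 149.3] F [-1.7  0.7  0.3] open 59.7 t 1.0 tilt [-0.001 -0.003 -1.   ]
```

>>> play_rows(increments=[[[0,0,30],0,50],[[0,0,60],0,50],[[0,0,60],0,50],[[0,0,60],0,50]])

```text
time: 1.4
tcp_pos: [0.4758, 0.3461, 0.0909]
tcp_rot: [0.025, 1.0, -0.001, -0.001]
contact_force: [1.1, 0.3, 1.3]
opening: 0.582
```

```bash
python3 -c "
from h import *
goal(476.3,345.4,50,87.1)"
```

```text
shift [-0.7 -0.6 40.9] roll 0.0002 | tcp [475.8 346.1  90.9] F [1.1 0.3 1.3] open 49.7 t 1.4 tilt [-0.002 -0.001 -1.   ]
```

>>> play_rows(increments=[[[-0.5,-0.5,20],0,45],[[-0.5,-0.5,40],0,45],[[-0.5,-0.5,40],0,30],[[-0.5,-0.5,40],0,20],[[-0.5,-0.5,40],0,10],[[-0.5,-0.5,40],0,10],[[-0.5,-0.5,40],0,10],[[-0.5,-0.5,40],0,10]])

```text
time: 2.2
tcp_pos: [0.4783, 0.3464, 0.053]
tcp_rot: [0.025, 1.0, 0.001, 0.001]
contact_force: [-0.8, -0.1, 7.0]
opening: 0.204
```

```bash
python3 - <<'E'
from h import *
s=goal(476.3,345.4,50,87.1)
# seated centre at drawer x=-83; pre-insert at drawer x=-125 (20 mm gap... ), drawer yaw 3.6
o=np.array([659.5,-12.1]);a=np.radians(3.6);Rm=np.array([[np.cos(a),-np.sin(a)],[np.sin(a),np.cos(a)]])
for dx in(-160,-105,-83): print(dx,(o+Rm@[dx,0]).round(1))
E
```

```text
shift [ 2.  -1.1  3. ] roll -0.0001 | tcp [478.3 346.4  53. ] F [-0.8 -0.1  7. ] open 17.4 t 2.2 tilt [ 0.002  0.002 -1.   ]
-160 [499.8 -22.1]
-105 [554.7 -18.7]
-83 [576.7 -17.3]
```

>>> play_rows(increments=[[[0,0,-15],0,10],[[0,0,-40],0,10],[[0,0,-70],0,10],[[0,0,-100],0,10],[[0,0,-112],0,10],[[-4,-20,-112],-0.01,10],[[-11,-55,-112],-0.02,10],[[-18,-95,-112],-0.03,10],[[-26,-135,-112],-0.04,10],[[-34,-175,-112],-0.055,10],[[-42,-215,-112],-0.07,10],[[-50,-255,-112],-0.08,10]], force=60)

```text
time: 3.4
tcp_pos: [0.5134, 0.0867, 0.1626]
tcp_rot: [-0.015, 1.0, -0.0, -0.001]
contact_force: [0.9, 0.3, -3.3]
opening: 0.197
```

```bash
python3 - <<'E'
from h import *
goal(530,-20,165,93.6)
c=load("top0");P=cloud(c);m=(c["pixels"][...,0]>150)&(c["pixels"][...,1]>130)&(c["pixels"][...,2]<90);m[:205]=0;m[250:]=0;m[:,:320]=0;m[:,360:]=0
q=P[m];print("tape",q.min(0),q.max(0))
E
```

```text
shift [ -13.4 -107.1   -2.4] roll -0.033 | tcp [513.4  86.7 162.6] F [ 0.9  0.3 -3.3] open 16.9 t 3.4 tilt [-0.002 -0.    -1.   ]
tape [ 3.57653007e-01 -5.38291361e-02  1.58835169e-04] [0.44126243 0.02005618 0.04174575]
```

>>> play_rows(increments=[[[-4,-35,0],-0.01,10],[[-9,-70,0],-0.02,10],[[-13,-98,0],-0.033,10],[[-16,-106,0],-0.033,10],[[-30,-106,0],-0.033,10],[[-30,-106,25],-0.033,10],[[-30,-106,25],-0.033,10],[[-30,-106,25],-0.033,10]])

```text
time: 4.2
tcp_pos: [0.5464, -0.0154, 0.1375]
tcp_rot: [-0.032, 0.999, 0.0, -0.001]
contact_force: [-0.0, -0.1, -2.2]
opening: 0.201
```

```bash
python3 - <<'E'
from h import *
c=grab("top","top1");d=grab("scene","scene1");goal(553,-19,56,93.6)
A=cv2.resize(c["pixels"][110:230,270:400,::-1],None,fx=3,fy=3,interpolation=cv2.INTER_CUBIC)
B=cv2.resize(d["pixels"][150:310,220:400,::-1],None,fx=2.25,fy=2.25,interpolation=cv2.INTER_CUBIC)
o=np.zeros((360,796,3),np.uint8);o[:,:390]=A;o[:,391:391+B.shape[1]]=B;cv2.imwrite("pics/v4.png",o)
E
```

```text
shift [-5.  -3.5 82.9] roll 0.0005 | tcp [547.7 -15.9 138.9] F [-0.5 -0.1 -3.2] open 17.2 t 4.3 tilt [ 0.  0. -1.]
```

View pics/v4.png

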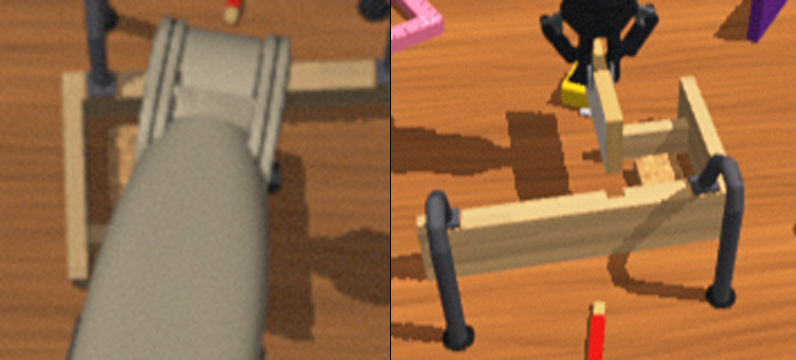

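The divider is held upright above its place. In the right-hand crop its far end is at about (612,165) and the groove at (620,193). The arm hides the top view, so I'll lower the divider and measure it in the scene view.

>>> play_rows(increments=[[[-3,-3,20],0,10],[[-3,-3,45],0,10],[[-3,-3,70],0,10],[[-3,-3,82],0,10],[[-3,-3,82],0,10],[[-3,-3,82],0,10]])

```text
time: 4.9
tcp_pos: [0.5514, -0.0194, 0.0573]
tcp_rot: [-0.031, 1.0, -0.0, 0.001]
contact_force: [-0.2, 0.0, -2.0]
opening: 0.197
```

```bash
python3 - <<'E'
from h import *
d=grab("scene","scene2");goal(553,-19,56,93.6)
cv2.imwrite("pics/v5.png",cv2.resize(d["pixels"][175:275,280:400,::-1],None,fx=6,fy=6,interpolation=cv2.INTER_CUBIC))
E
```

```text
shift [-1.1  0.5  1.8] roll -0.0004 | tcp [552.  -19.6  57.8] F [ 0.5 -0.4 -3. ] open 17.1 t 4.95 tilt [ 0.003 -0.    -1.   ]
```

View pics/v5.png

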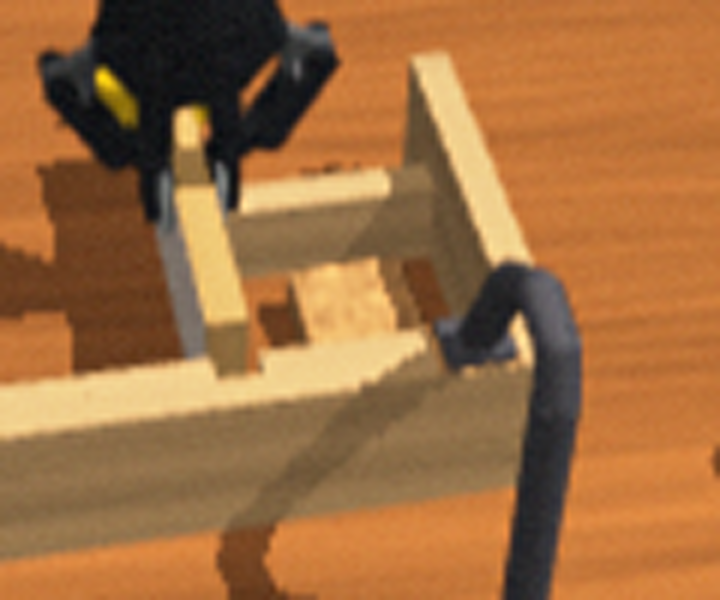

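```bash
python3 - <<'E'
from h import *
c=load("scene2");cr=lambda x,y:(280+x/6-.42,175+y/6-.42)
for n,a,b,h,hf in [("div R(+y)",cr(218,210),cr(243,312),.0845,2),("div L(-y)",cr(182,215),cr(206,318),.0845,2),("end top",cr(212,326),cr(243,320),.0845,1.5),
 ("inner L",cr(20,386),cr(190,363),.08,2),("inner R",cr(270,352),cr(400,334),.08,2),("outer",cr(20,436),cr(300,395),.08,2),
 ("groove R",cr(262,358),cr(265,368),.08,1.5),("groove bottom",cr(222,375),cr(260,370),.08,1.5)]:
    p,d,r=edge(c,a,b,h,half=hf);print(n,p.round(1),"ang",round(ang(d),2),"rms",round(float(r),2))
a=np.radians(3.6)
for X,Y in [(0,-10),(0,10),(12,-10),(12,10)]:
    w=[659.5+X*np.cos(a)-Y*np.sin(a),-12.1+X*np.sin(a)+Y*np.cos(a),80];u,v=proj(c,w);print((X,Y),"crop px",round((u-280+.42)*6,1),round((v-175+.42)*6,1))
E
```

```text
div R(+y) [622.1  -5.2] ang 3.41 rms 0.17
div L(-y) [606.  -24.8] ang 3.84 rms 0.18
end top [647.2 -14.1] ang -85.32 rms 0.05
inner L [664.2 -58. ] ang -86.29 rms 0.08
inner R [658.8  32.2] ang -86.96 rms 0.66
outer [691.7 -45.9] ang -86.37 rms 0.15
groove R [668.4  -0.8] ang 5.33 rms 0.01
groove bottom [673.1 -12.5] ang -85.48 rms 0.16
(0, -10) crop px 209.2 354.2
(0, 10) crop px 256.4 347.9
(12, -10) crop px 214.4 375.3
(12, 10) crop px 262.0 368.8
```

>>> play_rows(increments=[[[0,0.8,2.5],0,10],[[-5,0.8,2.5],0,10],[[-10,0.8,2.5],0,10],[[-13,0.8,2.5],0,10],[[-16,0.8,2.5],0,10],[[-18,0.8,2.5],0,10],[[-18,0.8,2.5],0,10],[[-18,0.8,2.5],0,10]])

```text
time: 5.75
tcp_pos: [0.5683, -0.0176, 0.0537]
tcp_rot: [-0.031, 1.0, 0.0, -0.0]
contact_force: [0.5, 0.0, -4.5]
opening: 0.199
```

```bash
python3 -c "
from h import *
goal(578,-17.5,54,93.6)"
```

```text
shift [-9.7 -0.5 -0.3] roll -0.0006 | tcp [568.3 -17.6  53.7] F [ 0.5  0.  -4.5] open 17.0 t 5.75 tilt [-0.  0. -1.]
```

>>> play_rows(increments=[[[-3,0,0],0,10],[[-5,0,0],0,10],[[-7,0,0],0,10],[[-8,0,0],0,10],[[-8,0,0],0,10],[[-8,0,0],0,10]])

```text
time: 6.35
tcp_pos: [0.5764, -0.0171, 0.0538]
tcp_rot: [-0.031, 1.0, 0.0, -0.0]
contact_force: [-0.6, 0.3, -2.2]
opening: 0.198
```

```bash
python3 -c "
from h import *
goal(578,-17.5,54,93.6)"
```

```text
shift [-1.6 -0.5 -0.2] roll -0.0006 | tcp [576.4 -17.1  53.8] F [-0.6  0.3 -2.2] open 16.9 t 6.35 tilt [-0. -0. -1.]
```

>>> play_rows(increments=[[[-1,0,0],0,10],[[-2,0,0],0,10],[[-3,0,0],0,10],[[-3,0,0],0,10]])

```text
time: 6.75
tcp_pos: [0.5792, -0.0169, 0.0537]
tcp_rot: [-0.031, 1.0, -0.0, -0.0]
contact_force: [-1.5, 0.0, -2.2]
opening: 0.2
```

```bash
python3 -c "
from h import *
goal(578,-17.5,54,93.6)"
```

```text
shift [ 1.2 -0.5 -0.3] roll -0.0007 | tcp [579.2 -16.9  53.7] F [-1.5  0.  -2.2] open 17.1 t 6.75 tilt [-0.001 -0.    -1.   ]
```

Light x contact is starting. I'll lower the divider to the bench and press on in small steps.

>>> play_rows(increments=[[[0,0,1],0,10],[[0,0,2],0,10],[[0,0,2],0,10],[[-1,0,2],0,10],[[-2,0,2],0,10],[[-2,0,2],0,10]])

```text
time: 7.35
tcp_pos: [0.5792, -0.0169, 0.0531]
tcp_rot: [-0.031, 1.0, -0.0, -0.002]
contact_force: [-10.3, -1.0, 10.9]
opening: 0.2
```

```bash
python3 - <<'E'
from h import *
goal(578,-17.5,54,93.6)
d=grab("scene","scene3")
cv2.imwrite("pics/v6.png",cv2.resize(d["pixels"][175:275,280:400,::-1],None,fx=6,fy=6,interpolation=cv2.INTER_CUBIC))
E
```

```text
shift [ 1.2 -0.5 -0.9] roll -0.0007 | tcp [579.2 -16.9  53.1] F [-10.3  -1.   10.9] open 17.1 t 7.35 tilt [-0.004 -0.001 -1.   ]
```

View pics/v6.png

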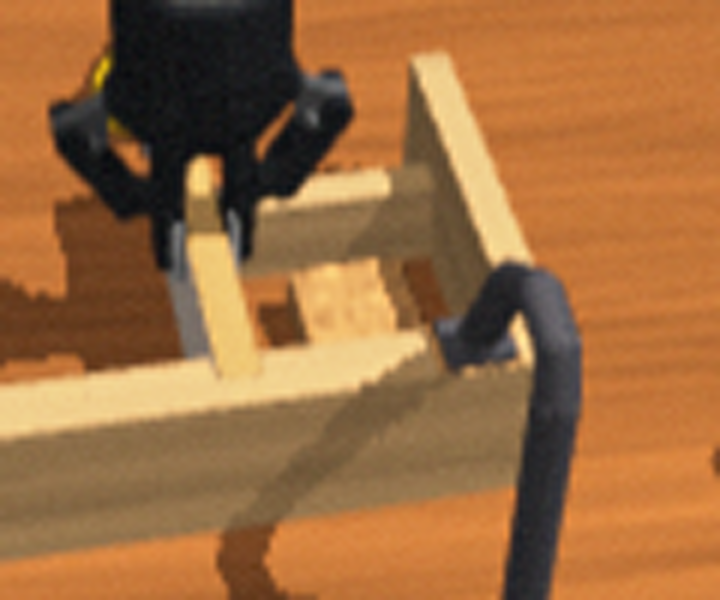

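The divider sits in the groove with its end flush at (240,375), pressed on both the groove bottom and the bench at about 10 N. I'll relax the push, let go and rise.

>>> play_rows(increments=[[[2,0,-2],0,10],[[2,0,-2],0,10],[[2,0,-2],0,25],[[2,0,-2],0,40],[[2,0,-2],0,45],[[2,0,-2],0,45],[[2,0,-20],0,45],[[2,0,-50],0,45],[[2,0,-90],0,45],[[2,0,-110],0,45],[[2,0,-110],0,45]])

```text
time: 8.5
tcp_pos: [0.5828, -0.0173, 0.1661]
tcp_rot: [-0.031, 1.0, -0.001, 0.004]
contact_force: [0.6, -1.4, 0.4]
opening: 0.521
```

```bash
python3 -c "
from h import *
goal(486.0,-377.8,120,51.9)"
```

```text
shift [ 119.4 -353.7   45.7] roll 0.7272 | tcp [582.8 -17.3 166.1] F [ 0.6 -1.4  0.4] open 44.5 t 8.5 tilt [ 0.008 -0.001 -1.   ]
```

>>> play_rows(increments=[[[10,-32,0],0.07,60],[[21,-64,0],0.14,60],[[32,-96,0],0.22,60],[[43,-128,0],0.29,60],[[54,-160,0],0.36,60],[[65,-193,0],0.43,60],[[76,-225,0],0.5,60],[[87,-257,0],0.58,60],[[98,-290,0],0.65,60],[[109,-322,10],0.71,60],[[119,-353,40],0.727,60],[[119,-353,45],0.727,60]])

```text
time: 9.7
tcp_pos: [0.4795, -0.3783, 0.1121]
tcp_rot: [0.328, 0.945, 0.001, -0.003]
contact_force: [0.2, 0.7, -0.4]
opening: 0.703
```

>>> play_rows(increments=[[[0,0,10],0,60],[[0,0,20],0,60],[[0,0,20],0,60]])

```text
time: 10.0
tcp_pos: [0.4819, -0.3746, 0.0949]
tcp_rot: [0.326, 0.945, 0.001, -0.002]
contact_force: [-0.5, -0.1, -1.2]
opening: 0.701
```

```bash
python3 - <<'E'
from h import *
goal(486.0,-377.8,20,51.9)
c=grab("top","top4");d=grab("scene","scene4")
A=cv2.resize(c["pixels"][115:245,285:495,::-1],None,fx=3.8,fy=3.8,interpolation=cv2.INTER_CUBIC)
B=cv2.resize(d["pixels"][130:280,100:380,::-1],None,fx=2,fy=2,interpolation=cv2.INTER_CUBIC)
cv2.imwrite("pics/v7.png",cv2.resize(np.vstack([A[:, :560],B]),None,fx=.75,fy=.75))
E
```

```text
shift [-5.5 -0.1 74.9] roll 0.0016 | tcp [ 481.9 -374.6   94.9] F [-0.5 -0.1 -1.2] open 59.8 t 10.0 tilt [-0.002  0.003 -1.   ]
```

View pics/v7.png

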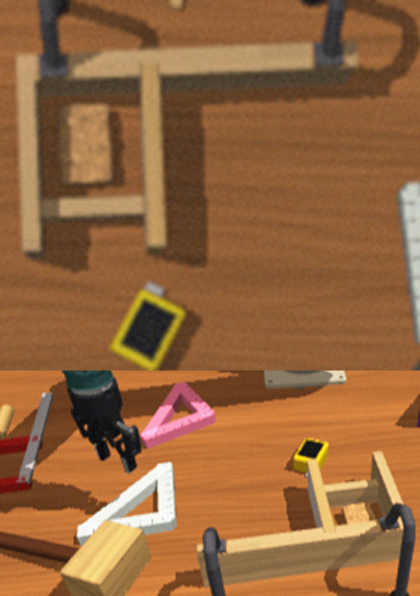

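The divider stands alone, seated in the groove, at about (152,150) in the upper crop. The gripper is above the square's long bar, so I'll descend on it.

>>> play_rows(increments=[[[-2,0,20],0,60],[[-5.5,0,45],0,60],[[-5.5,0,65],0,60],[[-5.5,0,80],0,60],[[-5.5,0,87],0,60],[[-5.5,0,87],0,60],[[-5.5,0,87],0,60]])

```text
time: 10.8
tcp_pos: [0.4876, -0.3805, 0.0107]
tcp_rot: [0.326, 0.945, -0.0, 0.001]
contact_force: [-0.1, -0.9, 0.5]
opening: 0.704
```

```bash
python3 - <<'E'
from h import *
goal(486.0,-377.8,2,51.9)
c=load("top4")
e=[(edge(c,proj(c,a),proj(c,b),.08,half=2.5)) for a,b in [((640,-2,80),(495,-13,80)),((640,-22,80),(495,-31,80))]]
for p,d,r in e: print(p.round(1),round(ang(d),2),round(float(r),2))
p,d,r=edge(c,proj(c,(663.5,-50,80)),proj(c,(668,-150,80)),.08,half=2.5);print("front",p.round(1),round(ang(d),2),r)
p,d,r=edge(c,proj(c,(484,-26,80)),proj(c,(483,-18,80)),.08,half=2.5);print("end",p.round(1),round(ang(d),2),r)
E
```

```text
shift [2.9 1.1 8.7] roll 0.0004 | tcp [ 487.6 -380.5   10.7] F [-0.1 -0.9  0.5] open 60.2 t 10.8 tilt [ 0.001 -0.001 -1.   ]
[587.3  -7.3] 3.35 0.23
[561.8 -27.8] 3.5 0.29
front [664.5 -91.1] -86.2 0.18806755356247654
end [481.1 -21.6] -88.79 0.12235479178117677
```

>>> play_rows(increments=[[[2,1,5],0,60],[[2,1,8],0,60],[[2,1,8],0,50],[[2,1,8],0,40],[[2,1,8],0,32],[[2,1,8],0,18],[[2,1,8],0,18],[[2,1,8],0,18],[[2,1,8],0,18]], force=60)

```text
time: 11.7
tcp_pos: [0.4863, -0.3782, 0.0022]
tcp_rot: [0.326, 0.945, -0.0, 0.0]
contact_force: [0.2, 1.0, 3.2]
opening: 0.293
```

```bash
python3 - <<'E'
from h import *
goal(486.0,-377.8,2,51.9)
E
```

```text
shift [0.5 0.1 0.2] roll 0.0002 | tcp [ 486.3 -378.2    2.2] F [0.2 1.  3.2] open 25.0 t 11.7 tilt [ 0.001 -0.    -1.   ]
```

>>> play_rows(increments=[[[0,0,-4],0,18],[[0,0,-8],0,18],[[12,15,-8],0.01,18],[[30,38,-8],0.02,18],[[50,64,-8],0.03,18],[[71,90,-8],0.04,18],[[91,116.5,-8],0.057,18],[[98,144,-8],0.057,18],[[106,172,-8],0.057,18],[[112,195,-8],0.057,18],[[114,200.4,-8],0.057,18],[[114,200.4,-8],0.057,18]], force=80)

```text
time: 12.9
tcp_pos: [0.5192, -0.149, 0.0093]
tcp_rot: [0.352, 0.936, -0.0, -0.001]
contact_force: [-0.1, 0.0, -4.7]
opening: 0.288
```

```bash
python3 - <<'E'
from h import *
goal(580,-112.9,5,48.65)
c=grab("top","top5");d=grab("scene","scene5");goal(580,-112.9,5,48.65)
A=cv2.resize(c["pixels"][120:240,300:420,::-1],None,fx=3.2,fy=3.2,interpolation=cv2.INTER_CUBIC)
B=cv2.resize(d["pixels"][150:270,200:330,::-1],None,fx=3.2,fy=3.2,interpolation=cv2.INTER_CUBIC)
cv2.imwrite("pics/v8.png",np.hstack([A,B[:A.shape[0]]]))
E
```

```text
shift [-21.9  67.3   4.2] roll 0.0016 | tcp [ 519.2 -149.     9.3] F [-0.1  0.  -4.7] open 24.6 t 12.9 tilt [-0.002  0.    -1.   ]
shift [-20.8  68.3   4.4] roll -0.0004 | tcp [ 519.3 -150.4    9.5] F [-0.6 -0.2 -4.5] open 24.7 t 13.0 tilt [-0.001 -0.    -1.   ]
```

View pics/v8.png

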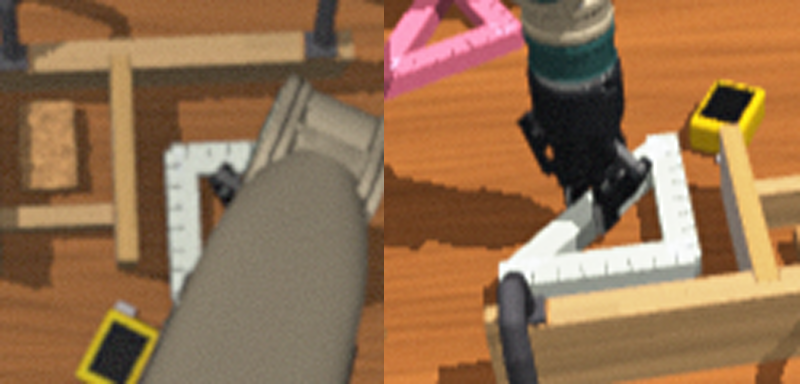

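The square is held level, its right angle towards the open corner at (168,145) in the left crop. The tape and cork block haven't moved. Next I'll measure how true it is.

```bash
python3 - <<'E'
from h import *
c=load("top5");d=load("scene5")
t=lambda x,y:(300+x/3.2-.34,120+y/3.2-.34); s=lambda x,y:(200+(x-384)/3.2-.34,150+y/3.2-.34)
for n,k,a,b,h in [("sq+x top",c,t(180,144),t(250,142),.031),("sq+y top",c,t(167,160),t(174,275),.031),
 ("div -y top",c,t(132,70),t(136,255),.08),("front top",c,t(140,72),t(290,60),.08),
 ("sq+x sc",d,s(525,280),s(680,263),.031),("sq+y sc",d,s(696,235),s(680,150),.031),("front sc inner",d,s(570,305),s(740,283),.08),("div +y sc",d,s(750,160),s(778,265),.08)]:
    p,q,r=edge(k,a,b,h,half=2.5);print(n,p.round(1),round(ang(q),2),round(float(r),2))
E
```

```text
sq+x top [601.3 -95.6] -85.74 0.29
sq+y top [524.4 -61.5] 4.01 0.17
div -y top [571.8 -27.2] 3.51 0.17
front top [665.  -99.8] -86.23 0.19
sq+x sc [ 606.6 -137.9] -86.7 0.34
sq+y sc [503.8 -63.1] 3.66 0.16
front sc inner [670.9 -86.8] -86.7 0.16
div +y sc [611.5  -5.1] 3.58 0.14
```

>>> play_rows(increments=[[[-5,10,1],0,18],[[-10,25,2],0,18],[[-15,38,3],0,18],[[-19,48,4],0,18],[[-22,56,5],0,18],[[-23,61,5],0,18],[[-23,61,5],0,18],[[-23,61,5],0,18],[[-23,61,5],0,18]])

```text
time: 13.9
tcp_pos: [0.5768, -0.1194, 0.0047]
tcp_rot: [0.353, 0.936, -0.0, -0.0]
contact_force: [0.2, -0.6, -5.5]
opening: 0.288
```

```bash
python3 - <<'E'
from h import *
goal(580,-112.9,5,48.65)
d=grab("scene","scene6")
cv2.imwrite("pics/v9.png",cv2.resize(d["pixels"][150:270,200:360,::-1],None,fx=5,fy=5,interpolation=cv2.INTER_CUBIC))
E
```

```text
shift [ 1.9  7.  -0.3] roll -0.0004 | tcp [ 576.8 -119.4    4.7] F [ 0.2 -0.6 -5.5] open 24.6 t 13.9 tilt [-0.001  0.    -1.   ]
```

View pics/v9.png

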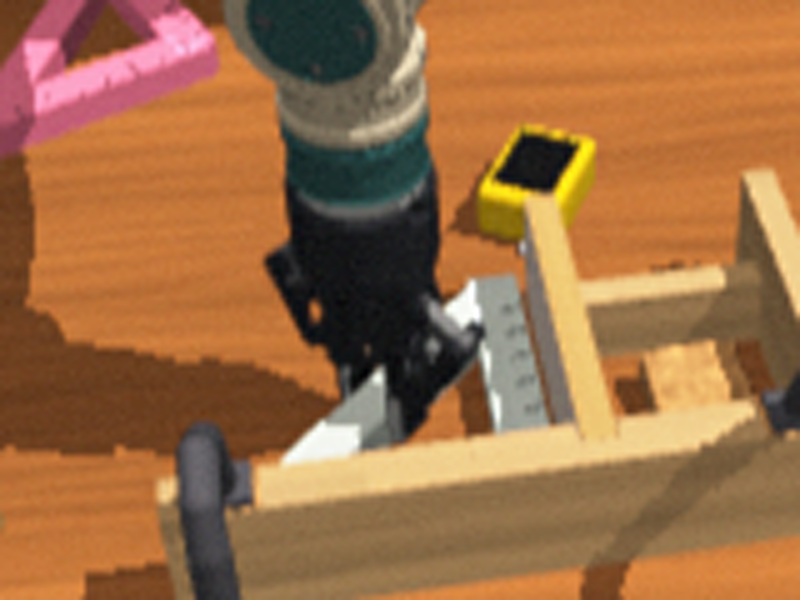

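The square is inside the corner, a few mm clear of both faces: its inner edge is at (545,400) and the divider face at (570,400). Now I'll press along the tool's y, which is the drawer's diagonal.

>>> play_rows(increments=[[[0,1,0],0,18],[[0,2,0],0,18],[[0,3,0],0,18],[[0,4,0],0,18],[[0,5,0],0,18],[[0,5,0],0,18]])

```text
time: 14.55
tcp_pos: [0.5809, -0.1155, 0.0048]
tcp_rot: [0.353, 0.936, 0.0, 0.0]
contact_force: [0.4, 0.3, -4.8]
opening: 0.288
```

```bash
python3 -c "
from h import *
goal(580,-112.9,5,48.65)"
```

```text
shift [ 2.4  1.3 -0.2] roll 0.0001 | tcp [ 580.9 -115.5    4.8] F [ 0.4  0.3 -4.8] open 24.6 t 14.55 tilt [ 0.  0. -1.]
```

>>> play_rows(increments=[[[0,0.5,0],0,18],[[0,1,0],0,18],[[0,1.5,0],0,18],[[0,1.5,0],0,18]])

```text
time: 14.95
tcp_pos: [0.5816, -0.1145, 0.0048]
tcp_rot: [0.353, 0.936, -0.0, -0.0]
contact_force: [-0.4, -0.0, -4.3]
opening: 0.283
```

```bash
python3 -c "
from h import *
goal(580,-112.9,5,48.65)"
```

```text
shift [ 2.2  0.2 -0.2] roll -0.0002 | tcp [ 581.6 -114.5    4.8] F [-0.4 -0.  -4.3] open 24.2 t 14.95 tilt [-0. -0. -1.]
```

>>> play_rows(increments=[[[0,0.5,0],0,18],[[0,1,0],0,18],[[0,1.5,0],0,18],[[0,1.5,0],0,18]])

```text
time: 15.35
tcp_pos: [0.5815, -0.1137, 0.0045]
tcp_rot: [0.353, 0.936, -0.001, -0.001]
contact_force: [-4.0, -3.4, -4.0]
opening: 0.284
```

```bash
python3 -c "
from h import *
goal(580,-112.9,5,48.65)"
```

```text
shift [ 1.6 -0.4 -0.5] roll -0.0005 | tcp [ 581.5 -113.7    4.5] F [-4.  -3.4 -4. ] open 24.2 t 15.35 tilt [-0.002 -0.001 -1.   ]
```

>>> play_rows(increments=[[[0.4,0.4,0],0,18],[[0.7,1,0],0,18],[[0.7,1,0],0,18],[[0.7,1,0],0,18]])

```text
time: 15.75
tcp_pos: [0.5814, -0.1126, 0.0043]
tcp_rot: [0.353, 0.935, -0.001, -0.001]
contact_force: [-4.0, -2.9, -4.1]
opening: 0.287
```

```bash
python3 -c "
from h import *
goal(580,-112.9,5,48.65)"
```

```text
shift [ 0.8 -1.2 -0.7] roll -0.0006 | tcp [ 581.4 -112.6    4.3] F [-4.  -2.9 -4.1] open 24.5 t 15.75 tilt [-0.003 -0.001 -1.   ]
```

>>> play_rows(increments=[[[0.35,0.35,0],0,18],[[0.7,0.7,0],0,18],[[1,1,0],0,18],[[1,1,0],0,18]])

```text
time: 16.15
tcp_pos: [0.5814, -0.1121, 0.0045]
tcp_rot: [0.354, 0.935, -0.002, -0.001]
contact_force: [-4.8, -5.7, -4.8]
opening: 0.288
```

```bash
python3 -c "
from h import *
goal(580,-112.9,5,48.65)"
```

```text
shift [ 0.5 -1.5 -0.5] roll -0.0012 | tcp [ 581.4 -112.1    4.5] F [-4.8 -5.7 -4.8] open 24.6 t 16.15 tilt [-0.003 -0.003 -1.   ]
```

Force is now rising on y too. I'll push a little more on both, then check.

>>> play_rows(increments=[[[0.3,0.5,0],0,18],[[0.5,1,0],0,18],[[0.5,1.2,0],0,18],[[0.5,1.2,0],0,18],[[0.5,1.2,0],0,18]])

```text
time: 16.65
tcp_pos: [0.5814, -0.1117, 0.0045]
tcp_rot: [0.354, 0.935, -0.003, -0.001]
contact_force: [-5.3, -7.8, -3.2]
opening: 0.291
```

```bash
python3 - <<'E'
from h import *
goal(580,-112.9,5,48.65)
c=grab("top","top7");d=grab("scene","scene7");goal(580,-112.9,5,48.65)
A=cv2.resize(c["pixels"][120:240,300:420,::-1],None,fx=3.3,fy=3.3,interpolation=cv2.INTER_CUBIC)
B=cv2.resize(d["pixels"][180:260,260:340,::-1],None,fx=4.95,fy=4.95,interpolation=cv2.INTER_CUBIC)
cv2.imwrite("pics/v10.png",np.hstack([A,B]))
E
```

```text
shift [ 0.3 -1.8 -0.5] roll -0.0016 | tcp [ 581.4 -111.7    4.5] F [-5.3 -7.8 -3.2] open 24.9 t 16.65 tilt [-0.004 -0.005 -1.   ]
shift [ 0.3 -1.8 -0.5] roll -0.0016 | tcp [ 581.4 -111.8    4.5] F [-6.6 -7.8 -3.1] open 24.3 t 16.75 tilt [-0.004 -0.005 -1.   ]
```

View pics/v10.png

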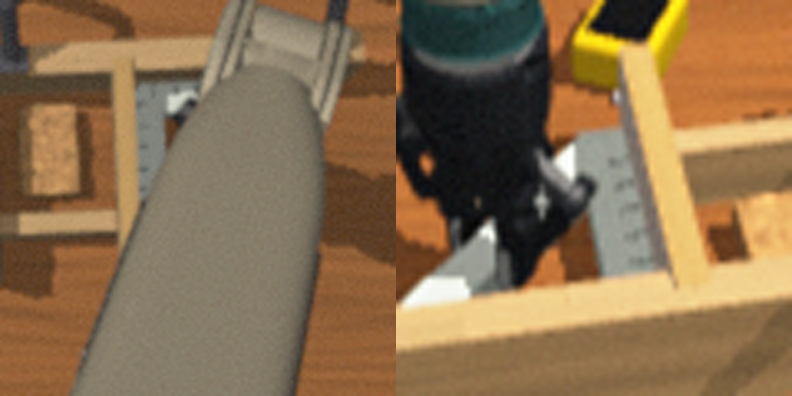

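```bash
python3 - <<'E'
from h import *
c=load("top7");d=load("scene7")
t=lambda x,y:(300+x/3.3-.35,120+y/3.3-.35); s=lambda x,y:(260+(x-396)/4.95-.4,180+y/4.95-.4)
for n,k,a,b,h in [("div +y top",c,t(114,80),t(119,205),.08),("div -y top",c,t(134,85),t(137,195),.08),("front top",c,t(30,75),t(105,70),.08),("front outer top",c,t(60,46),t(190,40),.08),
 ("sq window +y bar inner top",c,t(166,110),t(167,145),.0265),
 ("div +y sc",d,s(655,65),s(703,265),.08),("div -y sc",d,s(625,75),s(672,275),.08),("front outer sc",d,s(410,350),s(780,296),.08),("sq/div sc",d,s(626,140),s(665,260),.0265),("sq end sc",d,s(580,138),s(615,130),.0265)]:
    p,q,r=edge(k,a,b,h,half=2);print(n,p.round(1),round(ang(q),2),round(float(r),2))
E
```

```text
div +y top [584.1  -6.9] 4.18 0.33
div -y top [596.7 -24.9] 4.04 0.3
front top [657.   25.4] -86.56 0.14
front outer top [687.8 -24.9] -86.05 0.09
sq window +y bar inner top [618.6 -52.1] 1.2 0.27
div +y sc [598.   -5.4] 3.42 0.17
div -y sc [575.3 -25.3] 3.54 0.13
front outer sc [692.6 -61. ] -86.45 0.13
sq/div sc [547.  -23.3] 9.68 1.19
sq end sc [496.  -43.5] -82.24 0.16
```

>>> play_rows(increments=[[[0,0.3,0],0,18],[[0,0.5,0],0,18],[[0,0.5,0],0,18],[[0,0.5,0],0,18],[[0,0.5,0],0,18],[[0,0.5,0],0,18],[[0,0.5,0],0,18],[[0,0.5,0],0,18],[[0,0.5,0],0,18],[[0,0.5,0],0,18]])

```text
time: 17.75
tcp_pos: [0.5814, -0.1117, 0.0045]
tcp_rot: [0.354, 0.935, -0.004, -0.001]
contact_force: [-7.9, -9.2, -3.2]
opening: 0.292
```

```bash
python3 - <<'E'
from h import *
s=goal(580,-112.9,5,48.65);print(s["moment"].round(2),abs(s["dq"]).max())
d=grab("scene","scene8");s=goal(580,-112.9,5,48.65)
c=lambda x,y:(260+(x-396)/4.95-.4,180+y/4.95-.4)
for n,a,b in [("div +y",c(655,65),c(703,265)),("div -y",c(625,75),c(672,275)),("front outer",c(410,350),c(780,296))]:
    p,q,r=edge(d,a,b,.08,half=2);print(n,p.round(1),round(ang(q),2),round(float(r),2))
E
```

```text
shift [ 0.3 -1.8 -0.5] roll -0.0018 | tcp [ 581.4 -111.7    4.5] F [-7.9 -9.2 -3.2] open 24.9 t 17.75 tilt [-0.005 -0.006 -1.   ]
[-1.71  1.37  0.02] 0.00151867520412967
shift [ 0.3 -1.8 -0.4] roll -0.0018 | tcp [ 581.4 -111.7    4.5] F [-6.6 -8.7 -2.5] open 24.3 t 17.8 tilt [-0.004 -0.006 -1.   ]
div +y [600.4  -5.3] 3.47 0.12
div -y [594.1 -24.1] 3.54 0.13
front outer [693.5 -77.3] -86.51 0.17
```

```bash
python3 -c "
from h import *
print(sign_off());print(read_state()['contact_force'])"
```

```text
the job is handed in; nothing more can be done
None
the job is handed in; nothing more can be done
```

The divider is home in the groove and let go, and the square is pressed into the open corner, still in the grip. I handed the job in at about 18 s of the 72 s allowed; sign-off gives no verdict.

**Divider:** I pushed it in until it bore on both the groove bottom and the bench at about 10 N, then opened the fingers and rose. The top view put its free end about 178 mm from the front, which is fully home. At the end the scene camera read the divider at 3.5° and the front at 3.5°, so square. The top camera was partly hidden by the arm and disagreed slightly, reading the divider at 4.1° against about 3.7° for the front.

**Square:**
- **Position:** it was held about 2 mm above the bench, tilted less than 0.01 rad.
- **Force:** it was steady over the last second, with the wrist reading about 7 N against the front and 9 N towards the divider. Friction on the front could account for perhaps 3 N of that 9 N. I did not measure the divider contact separately.
- **Angle:** before contact I measured it within about 0.4° of true. In the corner its edges were too hidden to re-measure: two attempts gave unusable fits. Its final angle therefore rests on the tool angle, which changed by only about 0.002 rad, and on the contact itself.

**Other things:** the tape and sanding block had not visibly moved. I did not re-measure the glue, pencil, mallet and dowels, but no unexpected force showed on the way.

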